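# Set the depth of cut on a cordless planer

## Task

The cordless planer on the bench is set for too thin a cut. With the tip of a finger on the knurled round depth knob at its nose, turn the knob clockwise until its white pointer line clicks in at the long tick at the very front of the dial, then take the finger away. Do not grip the knob between the fingers; the planer must not be lifted, tipped or pushed along the bench, and the glue bottle, the tape measure and the wooden offcut must be left where they are.

Things in the scene. Friction and masses are not known exactly. Their poses are not given: they have to be found in the camera images.
- planer: Cordless hand planer, grey and black, 3 kg, loose on its flat sole, 337 mm long, 135 mm wide. Origin: at bench height under its middle. Own -x points to the nose (the end with the knob), z up. Knob axis: upright, 100 mm from the origin towards the nose. Housing 92 mm high begins 47 mm behind the knob's axis; the D-handle, 157 mm high (the highest part), 116 mm behind it.
- depth_knob (a joint): Turn of the knob, rad: 0 with the pointer line to the planer's own -y, growing CLOCKWISE seen from above, stops at 0 and 3.14. Detents every 30 degrees (0.524 rad); the long tick is at 1.571. Starts in a detent (rarely left between two), up to three clicks short of it. About 0.025 N m turns it out of a detent; let go within 10 degrees of a detent it snaps in and stays.
- knob_top (a point): Centre of the knob's flat top, on its axis, 104 mm above the bench. Dark plastic knob, 50 mm in diameter, 30 mm high, skirt ribbed (knurled), top smooth. It does not sink when pressed. A fingertip pressed on the top with 5 to 10 N, 13 to 18 mm off the axis, and led round the axis takes it along by friction.
- pointer (a point): Outer end of the flush white pointer line on the knob's top, 22.7 mm from the axis; turns with the knob.
- long_tick (a point): Outer end of the long tick on the fixed dial flange (78 mm in diameter, face 72 mm above the bench) under the knob: 38 mm from the knob's axis, straight towards the nose (own -x). The other six ticks, one per click to its left and right, are half as long.
- glue_bottle: Bystander: yellow glue bottle, 56 mm in diameter, 160 mm high, upright, 0.28 kg, beside the planer, its axis 130 mm or more from the planer's centre line. Origin: centre of its underside.
- tape_measure: Bystander: black tape measure standing on its edge, 70 x 36 x 62 mm, beside the planer's nose. Origin: centre of its underside.
- offcut: Bystander: pine offcut 120 x 44 x 44 mm lying beside the planer. Origin: centre of its underside.

How it is judged:
At the end, for the whole second after the job is handed in: The knob rests in the detent of the long tick (within 0.12 rad, 7 degrees), the planer stands flat and still within 25 mm of where it stood (value of joint depth_knob between 1.45 and 1.69 rad and velocity of joint depth_knob between -0.1 and 0.1 rad/s and distance of planer from where it was at the start of the episode below 0.025 m and angle between planer's own z axis and vertical below 0.03 rad and linear speed of planer below 0.02 m/s); the robot touches nothing.
It fails at once if the planer is lifted (over 10 mm), tipped (over 0.1 rad) or pushed over 25 mm along the bench (height (world z) of planer above 0.01 m or angle between planer's own z axis and vertical above 0.1 rad or distance of planer from where it was at the start of the episode above 0.025 m).
It fails at once if the knob is taken between the fingers (the point between the finger pads comes down onto the knob's axis) (horizontal distance between the grasp point and knob_top below 0.012 m and z of the grasp point in the frame of planer below 0.116 m).
It fails at once if a bystander is moved over 20 mm (distance of any of glue_bottle, tape_measure, offcut from where it was at the start of the episode above 0.02 m).
It also fails if it takes over 48 s, if anything falls off the work surface, if the arm or the gripper's body presses on something with over 40 N, if the wrist force passes 120 N, or if a joint passes its speed limit or range.

## Robot

A 6-joint arm with a two-finger parallel gripper is mounted at the origin on the work surface. World frame = base frame: x ahead of the robot, y to its left, z up, the work surface at z = 0. Lengths are in m, angles in rad, forces in N, time in s.
With the tool pointing down it reaches from about 0.425 to 0.925 m from the base axis. Payload 12.5 kg.
Tool frame: the origin (TCP) lies on the mounting face of the last link; the fingertips stand 173 mm ahead of it and the grasp point (between the pads) lies 155 mm ahead of it (r.tips_ahead is the distance from the TCP to the fingertips, in m); z points along the fingers, y is the line along which they close (so a half turn about z gives the same grasp; the last joint's range is limited). The gripper opens to 85 mm and grips with 20 to 120 N. Pads are 22 mm wide; open, the fingers measure 114 mm over their backs; the gripper's body (76 mm by 85 mm) begins 54 mm behind the grasp point. The pads swing forward as they close: fully open they stand 13 mm farther back than shut.
Start: joints at [1.214, 0.491, 1.559, -0, 1.092, -0.106], TCP at [0.155, 0.605, 0.405] pointing down, gripper open.
Joint ranges: [-3.1, 3.1], [-0.84, 2.19], [0.05, 2.79], [-1.13, 4.28], [0.06, 2.93], [-2.69, 2.69]. Speed limits (rad/s): [2.22, 2.22, 2.79, 3.14, 3.14, 3.14].

## Interface

Orientations are given as a unit quaternion [w, x, y, z].
In Python, from station import state, vision, job, models, r gives the robot as it stands. The module is installed in compiled form; this text tells all that it offers.
- The arm moves only by the tool play_rows, never from a script. Its arguments are lists of equal length, an entry for each row: "angular": the turn, a rotation vector about the world's x, y, z scaled (see below), a list of three; "translation": the shift along the world's x, y, z scaled (see below), a list of three; "gripper": the finger opening in mm, from 0 to 85.4. A call has 1 to 20 rows; each row shifts and turns the commanded pose from where the row before left it; what a row does not reach is not made up. The controller multiplies each number of a shift by 0.03 m and each number of a turn by 8 degrees. A row lasts 1/8 s, in which the tool goes at most 62.5 mm and 10.7 degrees, less where a joint would pass 70% of its speed; a pose out of reach is approached as far as the arm can. A call with a number of a shift or a turn outside -1 to 1 is refused whole. A call with a gripper value outside its range is refused whole. The fingers move at their own pace and stop on an object; "force" is the grip in N (left out, the last holds). Time passes only in rows, so rows that do not move let the fingers close. It gives the time, the measured TCP pose, the force, the opening and the grip force at its end, in the units of the state.
- state(): the state, without advancing time (a new reading comes with each control period).
- vision.read_camera(name): name is "side" or "top"; returns a dict with "image" (384x512x3 uint8, blue, green, red), "fx", "fy", "cx", "cy" (pixels), "D" ([k1, k2, p1, p2, k3] as OpenCV has them; the pictures are not rectified), "rvec" (rotation vector, rad) and "tvec" (3), from world to camera coordinates, as OpenCV has them. Camera axes: x right, y down, z forward; pixel columns grow to the right and rows downward; lengths in m; the calibration is good to about 2 mm. A picture is of the moment at which its call begins. There is no depth.
- job.close_job(): hands the job in; it is judged then, once.
Trained networks look in a picture, given as the dict that the camera call returned (one of the last four; its "shot" number tells which), for a name from the list of things; names that differ only in an ending like _2 or _b are one class to them, and where a whole thing is asked for, a point or a joint stands for the part that bears it (a point fixed in the world has none). Each returns a list of dicts, best first, with "p" (0 to 1); they miss things now and then, are a little off and sometimes report something else, mostly with a low value. They report only what shows in the picture. A call takes as long as a camera call.
- models.find_in(label, picture): "xy" ([column, row] in pixels, amid what is visible of it).
- models.cut_out(label, picture): "mask" (384x512 bool, what is visible of it) and "xy" ([column, row] in pixels, amid what is visible of it).
The state is a dict: "t": time; "joints": joint angles; "joint_velocities": joint speeds; "effort": joint torques, N m; "tcp_pos": TCP position; "tool_rot": TCP orientation; "force": force on the tool from outside, world axes, zero at the start; "torque": the same for the moment, N m; "opening": finger opening in m; "grasp_force": force on a finger pad.
Only numpy, scipy, OpenCV 4.12 (cv2) and the standard library are available. Lean on these libraries where they do the work, as an engineer would, in place of code of your own. Each camera call takes 0.05 s, during which the arm holds its last target. There are 200 camera calls.

## Working session

There is one attempt and no reset: what is moved stays moved. The work goes in short steps, Python scripts to look and compute and a tool call to move; the robot and the scene stay as the last step left them, time stands still between calls to the robot, and variables do not carry over. Pictures are saved under pics/ and viewed, at most 10 in all, crops included, and the job is handed in when it is done.

Besides the shell and the picture viewer there is one more tool, called after "Request:" as name(argument=value, ...) on one line, values as JSON. play_rows: Moves the arm, as the interface text tells. Its arguments: {"type":"object","properties":{"angular":{"type":"array","items":{"type":"array","items":{"type":"number","minimum":-1,"maximum":1}}},"translation":{"type":"array","items":{"type":"array","items":{"type":"number","minimum":-1,"maximum":1}}},"gripper":{"type":"array","items":{"type":"number"}},"force":{"type":"number"}},"required":["angular","translation","gripper"]}

```bash
mkdir -p pics
cat > h.py <<'E'
import numpy as np, cv2
from station import state, vision, job, models, r
def cam(n): return vision.read_camera(n)
def K(p): return np.array([[p['fx'],0,p['cx']],[0,p['fy'],p['cy']],[0,0,1.]])
def ray(p,xy):
    u=cv2.undistortPoints(np.array([[xy]],float),K(p),np.array(p['D'],float))[0,0]
    R=cv2.Rodrigues(np.array(p['rvec'],float))[0]; t=np.array(p['tvec'],float).ravel()
    return -R.T@t, R.T@np.array([u[0],u[1],1])
def atz(p,xy,z):
    o,d=ray(p,xy); return o+d*(z-o[2])/d[2]
def proj(p,X):
    return cv2.projectPoints(np.array(X,float).reshape(-1,3),np.array(p['rvec'],float),np.array(p['tvec'],float),K(p),np.array(p['D'],float))[0][:,0]
E
python3 - <<'E'
from h import *
for n in ('top','side'):
    p=cam(n); cv2.imwrite(f'pics/{n}0.png',p['image'])
    print(n,ray(p,(256,192)))
    for l,z in (('planer',0.05),('depth_knob',.1),('knob_top',.104),('pointer',.104),('long_tick',.072),('glue_bottle',.08),('tape_measure',.03),('offcut',.022)):
        for d in models.find_in(l,p)[:2]: print(l,round(d['p'],2),np.round(d['xy'],1),atz(p,d['xy'],z).round(3))
print(state(), r.tips_ahead)
E
```

```text
top (array([0.42662327, 0.06267654, 0.90041755]), array([ 0.20171228, -0.00925401, -0.97942392]))
planer 0.77 [308.1 220.7] [ 0.532 -0.061  0.05 ]
depth_knob 0.59 [360.8 198.5] [ 0.57  -0.172  0.1  ]
knob_top 0.92 [355.8 190.8] [ 0.586 -0.161  0.104]
pointer 0.87 [356.7 195.6] [ 0.576 -0.163  0.104]
glue_bottle 0.84 [348.4 274.6] [ 0.408 -0.137  0.08 ]
tape_measure 0.6 [324.2 137.8] [ 0.736 -0.116  0.03 ]
offcut 0.95 [257.5 159.3] [0.688 0.048 0.022]
side (array([ 0.1816911 , -0.46608655,  0.52015066]), array([ 0.55032847,  0.64433733, -0.53113539]))
planer 0.78 [266.9 248.2] [ 0.55  -0.064  0.05 ]
depth_knob 0.81 [320.2 256.1] [ 0.563 -0.181  0.1  ]
depth_knob 0.49 [269.8 250.1] [ 0.511 -0.113  0.1  ]
knob_top 0.6 [321.2 251.9] [ 0.569 -0.178  0.104]
pointer 0.93 [321.2 258.4] [ 0.557 -0.188  0.104]
long_tick 0.64 [269.7 249.8] [ 0.534 -0.089  0.072]
glue_bottle 0.62 [230.4 304.1] [ 0.399 -0.146  0.08 ]
tape_measure 0.6 [345.3 228.3] [ 0.734 -0.112  0.03 ]
offcut 0.63 [271.8 208.2] [0.678 0.058 0.022]
{'t': 0.9, 'joints': array([ 1.21442484e+00,  4.90894137e-01,  1.55894025e+00,  9.21036387e-08,
        1.09171146e+00, -1.05606563e-01]), 'joint_velocities': array([ 1.05390205e-03,  5.89717771e-04,  2.28149318e-04, -2.13683192e-03,
       -1.22180788e-03, -5.83188621e-05]), 'effort': array([-1.46005572e-03, -6.18261337e+01, -2.61848974e+01, -1.54090444e-04,
        3.00836000e-04,  4.49360459e-05]), 'tcp_pos': array([0.15506747, 0.60544266, 0.4047167 ]), 'tool_rot': array([5.31776759e-06, 1.25054222e-01, 9.92149909e-01, 2.27893282e-05]), 'force': array([-0.07097063, -0.32810015,  0.53333688]), 'torque': array([ 0.04133896, -0.00804828, -0.00988235]), 'grasp_force': 0.0, 'opening': 0.08542646274022965} 0.1734
```

View pics/top0.png

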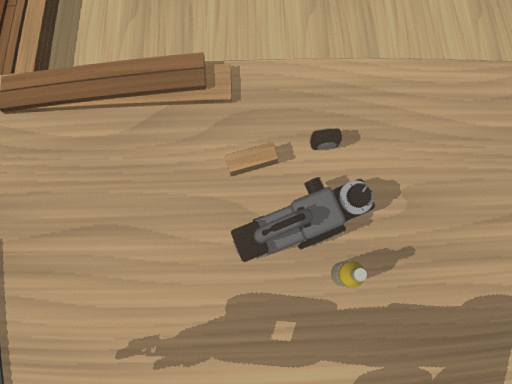

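View pics/side0.png

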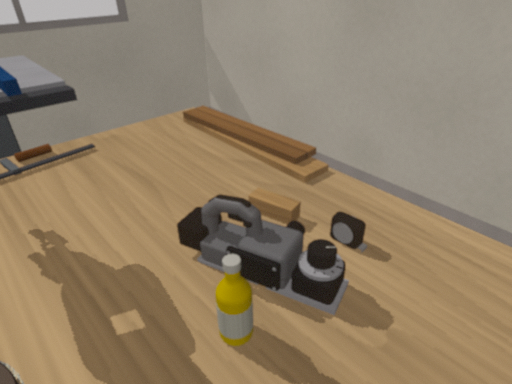

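The top view shows the planer lying from (245,240) to the nose at (365,195), with the knob near (358,195). The side view shows the knob near (321,253), the tape measure at (347,230) and the bottle at (234,303). I'll zoom in on the knob next.

Run:
```python
from h import *
a=cv2.imread('pics/top0.png')[170:220,330:380]; b=cv2.imread('pics/side0.png')[230:280,296:346]
cv2.imwrite('pics/c0.png',np.hstack([cv2.resize(x,(400,400),interpolation=cv2.INTER_CUBIC) for x in (a,b)]))
p=cam('top')
m=models.cut_out('planer',p)[0]['mask']; ys,xs=np.nonzero(m); print(m.sum(), xs.min(),xs.max(),ys.min(),ys.max())
k=models.cut_out('depth_knob',p)[0]['mask']; ys,xs=np.nonzero(k); print(k.sum(), xs.min(),xs.max(),ys.min(),ys.max(),xs.mean(),ys.mean())
```

```text
6039 231 373 178 261
478 346 370 183 207 358.24058577405856 194.8347280334728
```

View pics/c0.png

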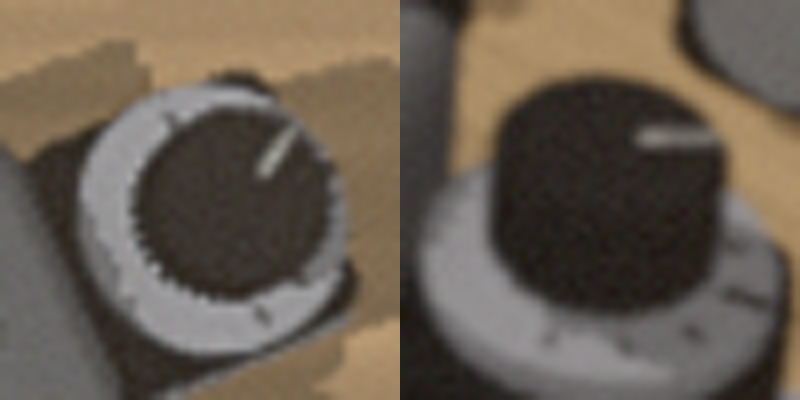

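The crops show the knob centre at top (359,195.4) and side (322.4,247.5). The pointer's outer end is at top (367.1,185.6) and side (335.4,247). The long tick is at side (about 340,267).

Run:
```python
from h import *
from scipy.optimize import minimize
t=cam('top'); s=cam('side')
kt=atz(t,(359,195.4),.104); ks=atz(s,(322.4,247.5),.104); print('knob',kt,ks)
for n,p,x in (('top',t,(367.1,185.6)),('side',s,(335.4,247))):
    q=atz(p,x,.104); print('pointer',n,q)
    for k in (kt,ks):
        d=(q-k)[:2]; print('  r',np.hypot(*d),'az',np.degrees(np.arctan2(d[1],d[0])))
q=atz(s,(340.5,267.6),.072)
for k in (kt,ks):
    d=(q-k)[:2];print('tick',np.hypot(*d),np.degrees(np.arctan2(d[1],d[0])))
# planer axis: dial & silhouette; tail end of mask
m=models.cut_out('planer',t)[0]['mask']; ys,xs=np.nonzero(m)
c,_,_=cv2.fitLine(np.c_[xs,ys].astype(np.float32),cv2.DIST_L2,0,.01,.01)[:2],0,0
W=np.array([atz(t,(x,y),.06)[:2] for x,y in zip(xs[::5],ys[::5])])
(cx,cy),(w,h),a=cv2.minAreaRect(W.astype(np.float32)); print('rect',cx,cy,w,h,a)
v=np.linalg.svd(W-W.mean(0))[2][0]; print('pca az',np.degrees(np.arctan2(v[1],v[0])))
# intensity-edge fit of knob centre with model: dark top disk/flange in both views
def cost(c,p,g):
    th=np.linspace(0,2*np.pi,72,endpoint=False)
    def ring(rr,z): return proj(p,np.c_[c[0]+rr*np.cos(th),c[1]+rr*np.sin(th),0*th+z])
    f=lambda P:cv2.remap(g,P[:,0].astype(np.float32),P[:,1].astype(np.float32),cv2.INTER_LINEAR).ravel()
    return -np.mean(np.clip(f(ring(.0275,.104))-f(ring(.0225,.104)),0,60))
g=t['image'].max(2).astype(np.float32); 
b=min(((cost((x,y),t,g),x,y) for x in np.arange(kt[0]-.012,kt[0]+.0121,.001) for y in np.arange(kt[1]-.012,kt[1]+.0121,.001))); print('top fit',b)
g=s['image'].max(2).astype(np.float32)
# overlay
for n,p in (('t',t),('s',s)):
  im=p['image'].copy()
  b_=(b[1],b[2])
  u,v_=proj(p,[[*b_,.104]])[0]
  u0,v0=int(u)-30,int(v_)-25
  big=cv2.resize(im[v0:v0+60,u0:u0+60],(400,400),interpolation=cv2.INTER_CUBIC); th=np.linspace(0,2*np.pi,60)
  for rr,z,col in ((.025,.104,(0,0,255)),(.039,.072,(0,255,0))):
    P=(proj(p,np.c_[b_[0]+rr*np.cos(th),b_[1]+rr*np.sin(th),0*th+z])-[u0,v0]+.5)*400/60
    cv2.polylines(big,[P.astype(np.int32).reshape(-1,1,2)],True,col,1)
  cv2.imwrite(f'pics/o_{n}.png',big)
cv2.imwrite('pics/o.png',np.hstack([cv2.imread('pics/o_t.png'),cv2.imread('pics/o_s.png')]))
```

```text
knob [ 0.57601324 -0.1676561   0.104     ] [ 0.57897237 -0.17207267  0.104     ]
pointer top [ 0.59716185 -0.18760907  0.104     ]
  r 0.02907550234460451 az -43.33375360082744
  r 0.023921470656093596 az -40.50204017598504
pointer side [ 0.59629365 -0.18605865  0.104     ]
  r 0.02738519740086617 az -42.220755253533156
  r 0.02226284582654919 az -38.918946635926446
tick 0.03996386718533976 -66.24301446890635
tick 0.034741857596177275 -67.77550208160044
rect 0.5424124598503113 -0.04886752367019653 0.13414005935192108 0.33189404010772705 21.60173797607422
pca az -69.08968779558711
top fit (np.float32(-43.91878), np.float64(0.5770132381313465), np.float64(-0.16665609827969713))
```

View pics/o.png

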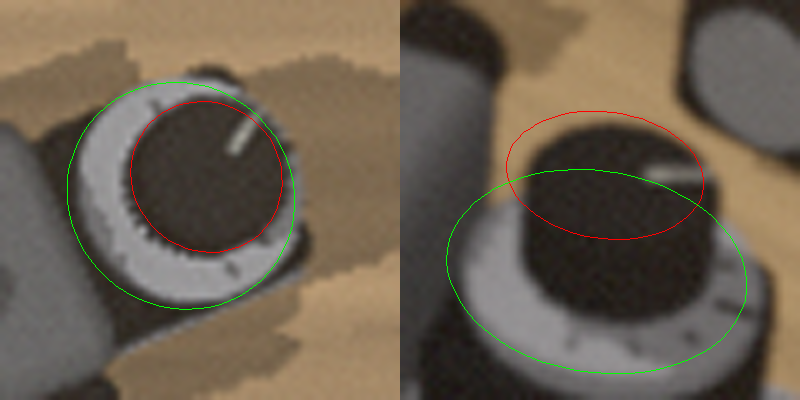

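The red circle fits the knob top in the top view. The side view wants the centre about 2 mm further out, so I use a knob centre of (0.578, -0.170). The nose direction is about -68° and the pointer about -41.5°, so the knob needs one click (30°) clockwise. First I close the gripper and move over the knob top, 15 mm off the axis at azimuth -14°.

Request:
play_rows(angular=[[0,0,0],[0,0,0],[0,0,0],[0,0,0],[0,0,0],[0,0,0],[0,0,0],[0,0,0],[0,0,0],[0,0,0],[0,0,0],[0,0,0]], translation=[[0.96,-0.85,0],[0.96,-0.85,0],[0.96,-0.85,0],[0.96,-0.85,0],[0.96,-0.85,0],[0.96,-0.85,0],[0.96,-0.85,0],[0.96,-0.85,0],[0.96,-0.85,0],[0.96,-0.85,0],[0.96,-0.85,0],[0.96,-0.85,0]], gripper=[0,0,0,0,0,0,0,0,0,0,0,0], force=30)

```text
t: 2.7
tcp_pos: [0.5016, 0.2985, 0.4048]
tool_rot: [0.0, 0.125, 0.992, 0.0]
force: [0.2, -0.2, 0.5]
opening: 0.0003
grasp_force: 0.0
```

Request:
play_rows(angular=[[0,0,0],[0,0,0],[0,0,0],[0,0,0],[0,0,0],[0,0,0],[0,0,0],[0,0,0],[0,0,0],[0,0,0],[0,0,0],[0,0,0],[0,0,0],[0,0,0],[0,0,0],[0,0,0],[0,0,0]], translation=[[0.19,-0.99,0],[0.19,-0.99,0],[0.19,-0.99,0],[0.19,-0.99,0],[0.19,-0.99,0],[0.19,-0.99,0],[0.19,-0.99,0],[0.19,-0.99,0],[0.19,-0.99,0],[0.19,-0.99,0],[0.19,-0.99,0],[0.19,-0.99,0],[0.19,-0.99,0],[0.19,-0.99,0],[0.19,-0.99,0],[0.19,-0.99,0],[0,0,0]], gripper=[0,0,0,0,0,0,0,0,0,0,0,0,0,0,0,0,0])

```text
t: 4.82
tcp_pos: [0.592, -0.1774, 0.4044]
tool_rot: [-0.0, 0.126, 0.992, -0.0]
force: [0.1, 0.4, -0.4]
opening: -0.0002
grasp_force: 0.0
```

Request:
play_rows(angular=[[0,0,0],[0,0,0],[0,0,0],[0,0,0],[0,0,0],[0,0,0],[0,0,0]], translation=[[0,0.12,-0.8],[0,0,-0.8],[0,0,-0.8],[0,0,-0.8],[0,0,-0.5],[0,0,-0.2],[0,0,0]], gripper=[0,0,0,0,0,0,0])

```text
t: 5.7
tcp_pos: [0.592, -0.172, 0.2879]
tool_rot: [0.0, 0.125, 0.992, 0.0]
force: [-1.1, -0.6, 0.4]
opening: -0.0002
grasp_force: 0.0
```

Run:
```python
from h import *
s=cam('side');t=cam('top')
tcp=np.array(state()['tcp_pos']); print(tcp, state()['force'], proj(s,[tcp-[0,0,.1734]]))
u,v=proj(s,[[.578,-.17,.104]])[0].astype(int)
cv2.imwrite('pics/s1.png',cv2.resize(s['image'][v-50:v+35,u-50:u+50],(800,600)[:1]+(600,),interpolation=cv2.INTER_CUBIC)); print(u,v)
```

```text
[ 0.59203758 -0.1721276   0.28847477] [0.05135598 0.63853211 0.35872635] [[327.94350338 239.14743329]]
321 247
```

View pics/s1.png

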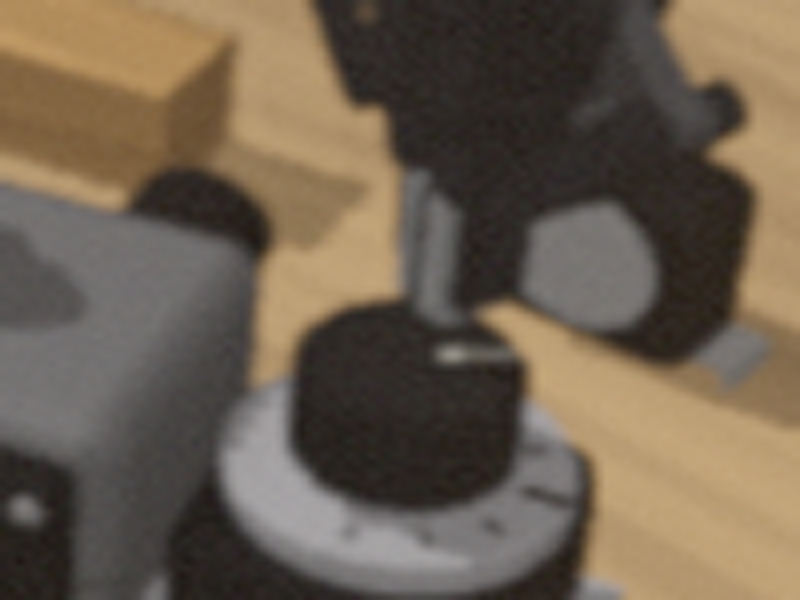

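The closed fingertips are about 11 mm above the knob, over the spot intended. The pointer is one click short of the long tick at (545,495). I'll lower gently until they touch.

Request:
play_rows(angular=[[0,0,0],[0,0,0],[0,0,0],[0,0,0]], translation=[[0,-0.05,-0.15],[0,0,-0.15],[0,0,-0.03],[0,0,0]], gripper=[0,0,0,0])

```text
t: 6.3
tcp_pos: [0.5919, -0.1737, 0.2778]
tool_rot: [-0.0, 0.125, 0.992, 0.0]
force: [-0.5, -0.2, 0.4]
opening: -0.0004
grasp_force: 0.0
```

Request:
play_rows(angular=[[0,0,0],[0,0,0]], translation=[[0,0,-0.03],[0,0,0]], gripper=[0,0])

```text
t: 6.55
tcp_pos: [0.5919, -0.1736, 0.2775]
tool_rot: [0.0, 0.125, 0.992, -0.0]
force: [-0.9, -0.7, 5.2]
opening: 0.0
grasp_force: 2.3
```

Request:
play_rows(angular=[[0,0,0],[0,0,0]], translation=[[0,0,-0.01],[0,0,0]], gripper=[0,0])

```text
t: 6.8
tcp_pos: [0.5919, -0.1736, 0.2774]
tool_rot: [0.0, 0.125, 0.992, -0.0]
force: [-2.2, 0.1, 7.3]
opening: 0.0
grasp_force: 3.8
```

Request:
play_rows(angular=[[0,0,-0.5],[0,0,-0.5],[0,0,-0.5],[0,0,-0.5],[0,0,-0.5],[0,0,-0.5],[0,0,-0.5],[0,0,-0.38],[0,0,0],[0,0,0]], translation=[[-0.01,-0.032,0],[-0.012,-0.031,0],[-0.014,-0.03,0],[-0.016,-0.029,0],[-0.018,-0.028,0],[-0.02,-0.027,0],[-0.022,-0.025,0],[-0.018,-0.018,0],[0,0,0],[0,0,0]], gripper=[0,0,0,0,0,0,0,0,0,0])

```text
t: 8.05
tcp_pos: [0.5884, -0.1801, 0.2775]
tool_rot: [0.001, 0.386, 0.922, 0.0]
force: [1.3, 1.4, 6.3]
opening: 0.0002
grasp_force: 3.0
```

Run:
```python
from h import *
s=cam('side')
print(state()['tcp_pos'],state()['force'])
cv2.imwrite('pics/s2.png',cv2.resize(s['image'][197:282,271:371],(800,600),interpolation=cv2.INTER_CUBIC))
```

```text
[ 0.58837543 -0.1801104   0.27746536] [1.68773617 2.0481087  6.16216774]
```

View pics/s2.png

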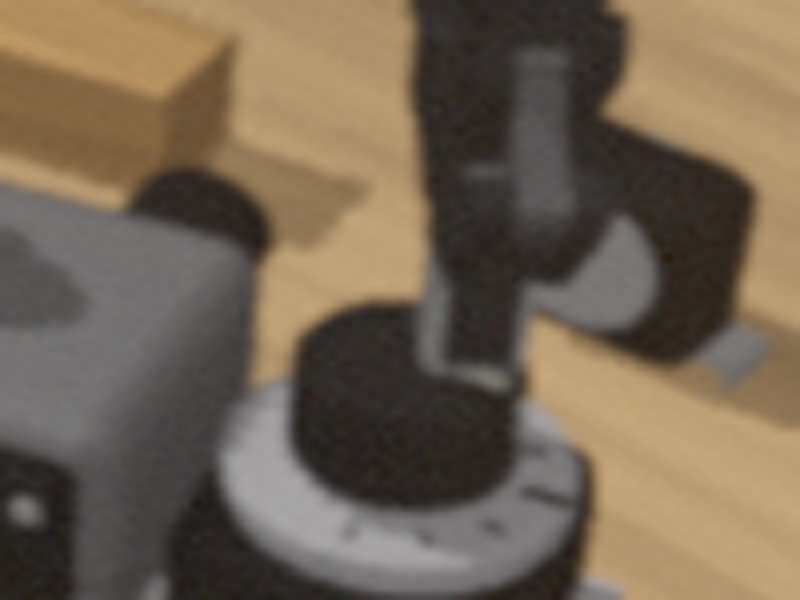

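The pointer's outer end now shows at (495,380), so it has turned, but the finger hides most of it. I'll lift clear and check.

Request:
play_rows(angular=[[0,0,0],[0,0,0],[0,0,0],[0,0,0],[0,0,0],[0,0,0]], translation=[[0,0,0.1],[0,0,0.4],[0,0,0.9],[0,0,0.9],[0,0,0.5],[0,0,0]], gripper=[0,0,0,0,0,0])

```text
t: 8.85
tcp_pos: [0.5879, -0.1802, 0.3616]
tool_rot: [0.001, 0.386, 0.923, 0.0]
force: [-0.7, 0.1, -1.1]
opening: -0.0002
grasp_force: 0.0
```

Run:
```python
from h import *
s=cam('side')
print(state()['tcp_pos'],state()['force'],[ (d['xy'],d['p']) for d in models.find_in('pointer',s)[:1]])
for a in (-8.3,-38.3,-53.3,-68.3,-98.3):
    a=np.radians(a); print(proj(s,[[.579+.0227*np.cos(a),-.172+.0227*np.sin(a),.104]])[0])
cv2.imwrite('pics/s3.png',cv2.resize(s['image'][197:282,271:371],(800,600),interpolation=cv2.INTER_CUBIC))
```

```text
[ 0.58781173 -0.18019696  0.36053346] [-0.17182562  0.47682794 -0.27924933] [([325.3, 259.2], 0.8)]
[332.33568048 242.64900792]
[335.59886571 246.86797006]
[335.95044479 249.16557432]
[335.36904739 251.38202396]
[331.55906976 254.94562995]
```

View pics/s3.png

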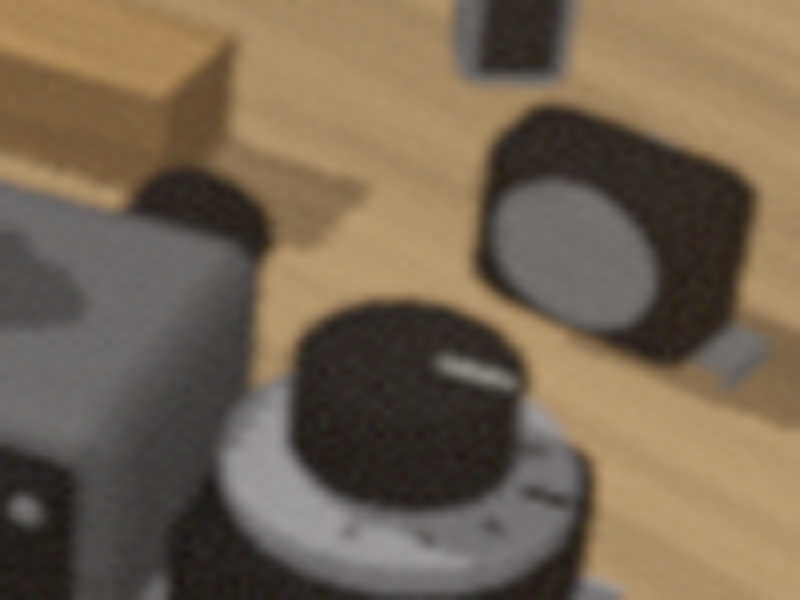

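The pointer's outer end is at (335.4, 251.3) in the full picture. That matches the long-tick prediction of (335.4, 251.4), and the pointer lies parallel to the long tick. The planer hasn't moved and the finger is clear.

```bash
python3 -c "
from station import job
print(job.close_job())"
```

```text
the job is handed in; nothing more can be done
None
```

I turned the depth knob one click (30°) clockwise with the fingertip. The last picture shows its pointer at the long tick, the planer unmoved and the finger clear, and I handed the job in; no verdict came back.

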